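# Put the sign fitters' tools back into the foam tray

### The arm

A 6-joint arm with a two-finger parallel gripper is mounted at the origin on the work surface. World frame = base frame: x ahead of the robot, y to its left, z up, the work surface at z = 0. Lengths are in mm, angles in rad, forces in N, time in s.
With the tool pointing down it reaches from about 250 to 800 mm from the base axis. Payload 3.9 kg.
Tool frame: the origin (TCP) lies on the centre line of the jaws, within the pads' length; the fingertips stand 17 mm ahead of it and the grasp point (between the pads) lies 2 mm behind it (bot.tip_extent is the distance from the TCP to the fingertips, in mm); z points along the fingers, x is the direction in which the jaws open and shut, and the axes are right-handed (so a half turn about z gives the same grasp; the last joint's range is limited). The gripper opens to 85 mm and grips with 20 to 120 N. Pads are 22 mm wide; open, the fingers measure 114 mm over their backs; the gripper's body (76 mm by 85 mm) begins 54 mm behind the grasp point. The pads swing forward as they close: fully open they stand 13 mm farther back than shut.
Start: joints at [-1.261, 0.26, -0.138, 1.173, 0, 1.571], TCP at [160.051, -499.999, 248.304] pointing down, gripper open.
Joint ranges: [-2.78, 2.78], [-0.83, 1.72], [-1.28, 1.37], [-1.9, 2.12], [-1.57, 1.48], [-3.14, 3.14]. Speed limits (rad/s): [2.57, 2.57, 3.14, 3.14, 3.14, 3.14].

### API

Orientations are given as a rotation vector (axis times angle).
In Python, from bench import get_state, read_camera, camera_model, order, bot gives the robot as it stands.
- The arm moves only by the tool send_rows, never from a script. Its argument "deltas" is one flat list of numbers, 7 for each row, row after row: the shift along the world's x, y, z in mm, then the turn, a rotation vector about the world's x, y, z in degrees, then the finger opening in mm, from 0 to 85.4. In form: [x, y, z, wx, wy, wz, grip, x, y, z, wx, wy, wz, grip, ...]. A call has 1 to 8 rows; each row shifts and turns the pose as measured when the row begins; what a row does not reach is not made up. A row lasts 1/10 s, in which the tool goes at most 50 mm and 8.59 degrees, less where a joint would pass 70% of its speed; a pose out of reach is approached as far as the arm can. A call with a gripper value outside its range is refused whole. The fingers move at their own pace and stop on an object; "squeeze" is the grip in N (left out, the last holds). Time passes only in rows, so rows that do not move let the fingers close. It gives the time, the measured TCP pose, the force and the opening at its end, in the units of the state.
- get_state(): the state, without advancing time (a new reading comes with each control period).
- read_camera(name): name is "side" or "top"; returns (picture, depth): 420x560x3 uint8, red, green, blue; 420x560 float32, mm along the optical axis (not along the pixel's ray), 0 where there is no reading.
- camera_model(name): a dict with "vfov" (degrees; the focal length in pixels is half the picture's height over the tangent of half this angle, whatever the lens; pixels are square), "cx", "cy" (the principal point, pixels), "position" and "orientation" of the camera in the world. Camera axes: x right, y up, looking along -z (the intrinsics and any distortion apply to the point x, -y, -z); pixel columns grow to the right and rows downward; lengths in mm; the calibration is good to about 2 mm. A picture is of the moment at which its call begins. camera_model takes no time and is no camera call.
- order.hand_in(): hands the job in, once; it reports no verdict.
The state is a dict: "clock": time; "q": joint angles; "qd": joint speeds; "tau": joint torques, N m; "ee_pos": TCP position; "ee_rot": TCP orientation; "wrist_force": force on the tool from outside, world axes, zero at the start; "ft_torque": the same for the moment, N m; "finger_gap": opening from 0.0 (shut) to 1.0 (fully open).
Only numpy, scipy, OpenCV 4.12 (cv2) and the standard library are available. Lean on these libraries where they do the work, as an engineer would, in place of code of your own. Each camera call takes 0.05 s, during which the arm holds its last target. There are 200 camera calls.

### The job

Put the four hand tools lying on the green cutting mat (block plane, small spirit level, tape measure, suction lifter) back into the foam tray, each upright in the cut-out of its own shape and size and resting fully down on the cut-out's floor. Set each one down, do not drop it, and leave the things standing along the far side of the bench alone.

Things in the scene. Friction and masses are not known exactly. Their poses are not given: they have to be found in the camera images.
- plane_center (a point): Block plane, dark steel with a bright lever cap and a brass knob in front (+x), standing on its sole: 160 long, 50 wide, 52 mm high. On the green cutting mat (3 mm thick). Origin: its centre, half-way up; z up, x along its length. Grip it across its two flat parallel cheeks (50 mm apart, along its y) at the middle of its length; the cheeks are 34 mm high there, from the sole up, and 100 mm long. About 0.6 kg.
- level_center (a point): Small aluminium torpedo spirit level with green vials, standing on its narrow edge: 170 long, 24 wide, 44 mm high, a plain bar to grip across its width (its y). On the green cutting mat (3 mm thick). Origin: its centre, half-way up; z up, x along its length. About 0.25 kg.
- tape_center (a point): Tape measure, steel case with black rubber trim, standing on its flat foot: 74 long, 40 wide, 66 mm high, front rounded, with flat parallel sides to grip (across its y). On the green cutting mat (3 mm thick). Origin: its centre, half-way up; z up, x along its length. About 0.3 kg.
- lifter_center (a point): Suction lifter: round black rubber cup 74 mm across on the bottom, with a straight grey bar handle on top, 60 mm high in all. The handle runs along its x, is 92 long, 24 wide (y) and spans heights 36 to 60 mm above the underside: grip it across y. On the green cutting mat (3 mm thick). Origin: its centre, half-way up; z up, x along its length. About 0.25 kg.
- foam_plane_floor (a point): Foam insert 224 x 112 mm, black over yellow, one of four side by side (112 mm apart) in an aluminium tray (rim 33 mm above the bench); bays and tray change place. Its cut-out is a rectangle 176 x 66 mm, long side along x, for the block plane (either way round). Origin: centre of the cut-out's floor, z up, x along the insert's long side; the floor is 8 mm below the insert's top face, itself 30 mm above the bench.
- foam_level_floor (a point): Foam insert 224 x 112 mm, black over yellow, one of four side by side (112 mm apart) in an aluminium tray (rim 33 mm above the bench); bays and tray change place. Its cut-out is a narrow slot 186 x 40 mm, long side along x, for the spirit level on its edge (either way round). Origin: centre of the cut-out's floor, z up, x along the insert's long side; the floor is 8 mm below the insert's top face, itself 30 mm above the bench.
- foam_tape_floor (a point): Foam insert 224 x 112 mm, black over yellow, one of four side by side (112 mm apart) in an aluminium tray (rim 33 mm above the bench); bays and tray change place. Its cut-out is a short rectangle 94 x 56 mm, long side along x, for the tape measure (either way round). Origin: centre of the cut-out's floor, z up, x along the insert's long side; the floor is 8 mm below the insert's top face, itself 30 mm above the bench.
- foam_lifter_floor (a point): Foam insert 224 x 112 mm, black over yellow, one of four side by side (112 mm apart) in an aluminium tray (rim 33 mm above the bench); bays and tray change place. Its cut-out is a circle 92 mm across, for the suction lifter's cup (the handle may point any way). Origin: centre of the cut-out's floor, z up, x along the insert's long side; the floor is 8 mm below the insert's top face, itself 30 mm above the bench.
Mind the look-alikes: they are no part of the job. Of the things like the part that bears tape_center, leave any that is blue or yellow; of the rest the smaller one is meant.

How it is judged (in metres and radians):
At the end, for the whole second after the job is handed in: Each of the four tools stands in its own cut-out: its centre within 13 mm sideways of the cut-out's centre, within 4 mm of resting on the floor, upright within 0.09 rad, the plane, level and tape along the cut-out within 0.25 rad (either way round); all released and at rest (horizontal distance between plane_center and foam_plane_floor below 0.013 m and z of plane_center in the frame of foam_plane_floor below 0.03 m and angle between each of plane_center, level_center, tape_center, lifter_center's own z axis and vertical below 0.09 rad and angle between the x axis of plane_center and the x axis of foam_plane_floor, either way round below 0.25 rad and horizontal distance between level_center and foam_level_floor below 0.013 m and z of level_center in the frame of foam_level_floor below 0.026 m and angle between the x axis of level_center and the x axis of foam_level_floor, either way round below 0.25 rad and horizontal distance between tape_center and foam_tape_floor below 0.013 m and z of tape_center in the frame of foam_tape_floor below 0.037 m and angle between the x axis of tape_center and the x axis of foam_tape_floor, either way round below 0.25 rad and horizontal distance between lifter_center and foam_lifter_floor below 0.013 m and z of lifter_center in the frame of foam_lifter_floor below 0.034 m and linear speed of each of plane, level, tape, lifter below 0.02 m/s); the robot touches nothing.
It fails at once if the glue bottle, jar, roll of masking tape or mug on the far side of the bench is moved by more than 25 mm (distance of any of glue, screw_jar, masking_roll, mug from where it was at the start of the episode above 0.025 m).
It fails at once if a tool is let fall: it moves faster than 0.6 m/s (a free fall of about 2 cm) while no finger touches it ((linear speed of plane above 0.6 m/s and contact force between the fingers and plane below 0.01 N) or (linear speed of level above 0.6 m/s and contact force between the fingers and level below 0.01 N) or (linear speed of tape above 0.6 m/s and contact force between the fingers and tape below 0.01 N) or (linear speed of lifter above 0.6 m/s and contact force between the fingers and lifter below 0.01 N)).
It also fails if it takes over 112 s, if anything falls off the work surface, if the arm or the gripper's body presses on something with over 40 N, if the wrist force passes 120 N, or if a joint passes its speed limit or range.

## Working session

There is one attempt and no reset: what is moved stays moved. The work goes in short steps, Python scripts to look and compute and a tool call to move; the robot and the scene stay as the last step left them, time stands still between calls to the robot, and variables do not carry over. Pictures are saved under pics/ and viewed, about 12 in all and at most 16, crops included, and the job is handed in when it is done.

Besides the shell and the picture viewer there is one more tool, called as name(argument=value, ...) on one line, values as JSON. send_rows: Moves the arm, as the interface text tells. Its arguments: {"type":"object","properties":{"deltas":{"type":"array"},"squeeze":{"type":"number"}},"required":["deltas"]}

```bash
ls; mkdir -p pics; cat > h.py <<'E'
import numpy as np,cv2
from bench import get_state, read_camera, camera_model, order, bot
from scipy.spatial.transform import Rotation as R
E
python3 - <<'E'
from h import *
for n in("top","side"):
    im,d=read_camera(n); np.savez(f'{n}0.npz',im=im,d=d); cv2.imwrite(f'pics/{n}0.png',im[:,:,::-1]); print(n,camera_model(n),d[210,280])
print(get_state())
E
```

```text
pics
top {'vfov': 49.35755971851571, 'cx': 277.56569600170644, 'cy': 205.9003407204867, 'position': array([ 398.31103011,  -78.75030748, 1549.51105309]), 'orientation': array([ 0.11038771, -0.10389537, -1.54063242])} 1552.5654
side {'vfov': 45.71500899201756, 'cx': 277.33636258021926, 'cy': 204.68283747981772, 'position': array([ 489.50468162,  846.16396568, 1222.23896921]), 'orientation': array([ 0.05659105, -0.99450969, -2.86356694])} 1540.881
{'clock': 0.1, 'q': array([-1.26098841e+00,  2.60607711e-01, -1.39231760e-01,  1.17270936e+00,
       -2.27157482e-05,  1.57083590e+00]), 'qd': array([ 0.00112986, -0.00193569,  0.00520137, -0.00052911, -0.00069215,
        0.00080402]), 'tau': array([-1.34783753e-03, -4.06506014e+01,  2.54528207e+01,  1.01410437e-02,
       -2.34850330e-05,  9.86351864e-06]), 'ee_pos': array([ 159.87574563, -499.45369059,  247.55682516]), 'ee_rot': array([-2.53672132e+00,  1.85155857e+00,  2.24390157e-03]), 'wrist_force': array([ 0.84278673, -1.12094815,  0.0458467 ]), 'ft_torque': array([-0.00873342,  0.02035711, -0.00318189]), 'finger_gap': 1.0005804818216668}
```

View pics/top0.png

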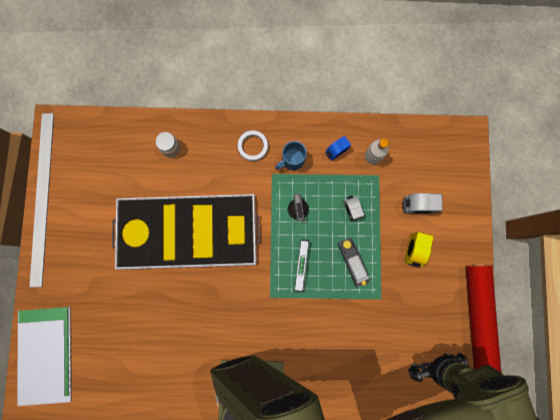

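View pics/side0.png

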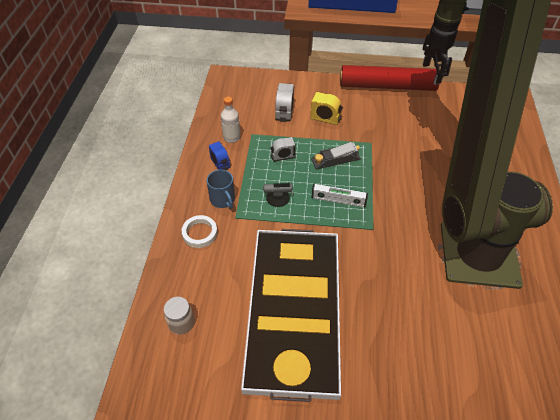

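The pictures show, in the top view, the mat with the lifter (298,208), a small grey tape (355,208), the level (302,266) and the plane (354,262). The tray is at (186,232), with bays left to right: circle (136,233), slot (169,232), wide rectangle (202,231), short rectangle (236,230).

Things that could be taken for the tape: small grey (355,208), large grey (423,203), yellow (420,250), blue (338,148). By the description I choose the small grey at (355,208). Next I measure, with a close crop to check the choice.

```bash
cat >> h.py <<'E'
def cloud(n,d):
    m=camera_model(n); f=210/np.tan(np.radians(m['vfov']/2)); v,u=np.mgrid[:420,:560]
    p=np.stack([(u-m['cx'])/f*d,-(v-m['cy'])/f*d,-d],-1)
    return p@R.from_rotvec(m['orientation']).as_matrix().T+m['position']
def ray(n,uv,z):
    m=camera_model(n); f=210/np.tan(np.radians(m['vfov']/2)); uv=np.atleast_2d(uv)
    p=np.c_[(uv[:,0]-m['cx'])/f,-(uv[:,1]-m['cy'])/f,-np.ones(len(uv))]@R.from_rotvec(m['orientation']).as_matrix().T
    return m['position']+p*((z-m['position'][2])/p[:,2])[:,None]
def rect(xy):
    (c,s,a)=cv2.minAreaRect(xy.astype(np.float32)); 
    if s[0]<s[1]: s=s[::-1];a+=90
    return np.round(c,1),np.round(s,1),round((a+90)%180-90,1)
E
python3 - <<'E'
from h import *
for n in("top","side"):
    z=np.load(n+'0.npz'); im=z['im'];P=cloud(n,z['d']); hsv=cv2.cvtColor(im,cv2.COLOR_RGB2HSV)
    if n=="top":
        g=cv2.inRange(hsv,(60,80,40),(85,255,200)); print('mat z',np.median(P[g>0],0))
    y=cv2.inRange(hsv,(20,150,120),(35,255,255))
    cs,_=cv2.findContours(y,0,2)
    for c in cs:
        if cv2.contourArea(c)<60: continue
        w=ray(n,c[:,0,:],27); print(n,'yellow',rect(w[:,:2]),'z',np.median(P[c[:,0,1],c[:,0,0],2]).round(1))
    ok=(z['d']>0)&(P[...,2]>14)&(P[...,2]<90)&(P[...,0]>150)&(P[...,0]<620)&(P[...,1]<-50)&(P[...,1]>-650)
    k,l,st,ce=cv2.connectedComponentsWithStats(ok.astype(np.uint8))
    for i in range(1,k):
        if st[i,4]<40: continue
        q=P[l==i]; zt=np.percentile(q[:,2],97); t=q[q[:,2]>zt-8]
        print(n,ce[i].round(),'n',st[i,4],'ztop',zt.round(1),'all',rect(q[:,:2]),'top',rect(t[:,:2]))
im=np.load('side0.npz')['im'][80:240,200:380,::-1]
im2=np.load('top0.npz')['im'][170:300,265:445,::-1]
cv2.imwrite('pics/c0.png',np.vstack([cv2.resize(im,(600,533))[150:] if 0 else cv2.resize(im,(360,320),interpolation=2),cv2.resize(im2,(360,260),interpolation=2)]))
E
```

```text
mat z [ 502.65727702 -217.55425147    5.22956705]
top yellow (array([ 476.6, -549.8]), array([114.3,  64.9]), -19.2) z 78.6
top yellow (array([504.8, 402.9]), array([90.3, 87. ]), -42.1) z 26.2
top yellow (array([523.5,  67. ]), array([94. , 53.4]), 2.4) z 24.7
top yellow (array([517.3, 178.8]), array([175.5,  63.2]), 3.0) z 24.8
top yellow (array([510.8, 292.2]), array([187.2,  37. ]), 3.4) z 24.3
top [298. 210.] n 260 ztop 70.7 all (array([ 588.8, -141.2]), array([71.1, 60.2]), -87.0) top (array([ 590. , -140.4]), array([58.5, 20.2]), 8.5)
top [354. 210.] n 242 ztop 74.6 all (array([ 599.7, -323.2]), array([58.3, 40.7]), 23.3) top (array([ 599. , -324.2]), array([54.7, 38.7]), 20.1)
top [418. 209.] n 209 ztop 89.4 all (array([ 608.7, -544. ]), array([106.9,  20.5]), 88.9) top (array([ 608.4, -552.9]), array([89.2, 19.3]), 89.5)
top [418. 249.] n 573 ztop 89.7 all (array([ 474.7, -531.7]), array([107.8,  56.2]), -14.6) top (array([ 483.4, -534.5]), array([85.2, 55.7]), -14.1)
top [301. 265.] n 405 ztop 54.8 all (array([ 413.3, -151.8]), array([169.8,  24. ]), -6.2) top (array([ 413.
[... 736 characters left out ...]
y([ 472.6, -531.7]), array([109.5,  63.6]), -12.4) top (array([ 482.8, -534.1]), array([83.9, 60.3]), -15.6)
side [286. 147.] n 319 ztop 70.9 all (array([ 599.1, -323.2]), array([58.6, 48.4]), 21.3) top (array([ 598.4, -324.2]), array([57.8, 47.3]), 17.7)
side [337. 154.] n 641 ztop 55.2 all (array([ 426.2, -326.4]), array([158.7,  58.3]), 22.2) top (array([ 398.5, -339.4]), array([71. , 39.7]), 24.7)
side [280. 191.] n 323 ztop 68.1 all (array([ 588.2, -130.3]), array([61.7, 42. ]), 5.0) top (array([ 589. , -138.8]), array([61.3, 24.9]), 4.9)
side [339. 194.] n 698 ztop 50.7 all (array([ 411.8, -152.3]), array([170.1,  32.8]), -7.5) top (array([ 411.9, -152.6]), array([169.8,  32.5]), -7.6)
```

View pics/c0.png

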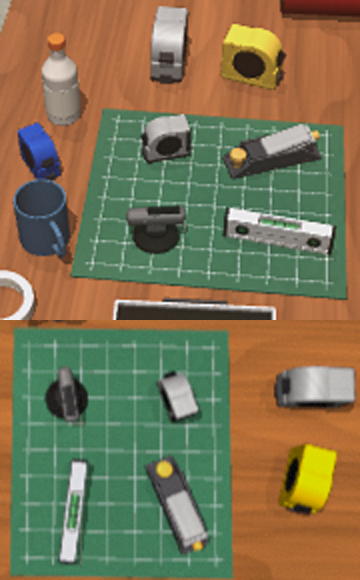

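The crop confirms the choice: the small grey tape stands on the mat at (355,208) in the top view; the larger grey, yellow and blue ones are off it. Now a better extent for the tape and lifter, from colour silhouettes.

```bash
python3 - <<'E'
from h import *
objs={'tape':((355,208),(286,148),20,69,(599,-324)),'lifter':((298,208),(280,191),6.5,63,(589,-140)),'plane':((354,262),(337,154),23,55,(428,-326)),'level':((301,265),(339,194),-6.8,47,(412,-152))}
for j,n in enumerate(("top","side")):
    im=np.load(n+'0.npz')['im']; hsv=cv2.cvtColor(im,cv2.COLOR_RGB2HSV)
    g=cv2.inRange(hsv,(60,70,20),(90,255,255))
    # grid lines whitish-green, thin: close
    ng=cv2.morphologyEx(255-g,cv2.MORPH_OPEN,np.ones((4,4)))
    k,l,st,ce=cv2.connectedComponentsWithStats(ng)
    for o,v in objs.items():
        u=v[j]; lab=np.bincount(l[u[1]-5:u[1]+6,u[0]-5:u[0]+6].ravel())[1:].argmax()+1
        c=max(cv2.findContours((l==lab).astype(np.uint8),0,1)[0],key=cv2.contourArea)[:,0,:]
        a=np.radians(v[2]); ex=np.array([np.cos(a),np.sin(a)]); ey=np.array([-ex[1],ex[0]])
        for z in(3,v[3]):
            w=ray(n,c,z)[:,:2]-v[4]; print(n,o,st[lab,4],'z',z,'x',(w@ex).min().round(1),(w@ex).max().round(1),'y',(w@ey).min().round(1),(w@ey).max().round(1),rect(w))
E
```

```text
top tape 352 z 3 x -31.6 47.3 y -39.2 18.1 (array([10.8, -6.8]), array([79.2, 56.5]), 18.5)
top tape 352 z 69 x -34.7 40.8 y -24.7 30.1 (array([1.8, 4. ]), array([75.8, 54.1]), 18.5)
top lifter 382 z 3 x -32.3 62.3 y -35.9 30.3 (array([15. , -5.8]), array([85. , 68.5]), -24.9)
top lifter 382 z 63 x -38.1 52.8 y -31.3 32.3 (array([ 7. , -3.2]), array([81.7, 65.8]), -24.9)
top plane 774 z 3 x -88.4 76.2 y -36.1 22.1 (array([-3. , -8.7]), array([164.6,  57.9]), 22.5)
top plane 774 z 55 x -83.1 76.0 y -26.8 29.4 (array([-3.9, -0.1]), array([159.1,  55.9]), 22.5)Traceback (most recent call last):
  File "<stdin>", line 10, in <module>
ValueError: attempt to get argmax of an empty sequence
```

```bash
python3 - <<'E'
from h import *
objs={'tape':((355,208),(286,148),19,69,(599,-324)),'lifter':((298,208),(280,191),6.5,63,(589,-140)),'plane':((354,262),(337,154),22.5,55,(428,-326)),'level':((301,265),(339,194),-6.8,47,(412,-152))}
for j,n in enumerate(("top","side")):
    z0=np.load(n+'0.npz');im=z0['im']; hsv=cv2.cvtColor(im,cv2.COLOR_RGB2HSV)
    g=cv2.inRange(hsv,(60,70,20),(90,255,255)); ng=cv2.morphologyEx(255-g,cv2.MORPH_OPEN,np.ones((4,4)))
    for o,v in objs.items():
        if o=='plane' and j==0: continue
        u=v[j]; r=30; m=np.zeros_like(ng); m[u[1]-r:u[1]+r,u[0]-r:u[0]+r]=ng[u[1]-r:u[1]+r,u[0]-r:u[0]+r]
        c=max(cv2.findContours(m,0,1)[0],key=cv2.contourArea)[:,0,:]
        a=np.radians(v[2]); ex=np.array([np.cos(a),np.sin(a)]); ey=np.array([-ex[1],ex[0]])
        mm=np.zeros_like(m); cv2.drawContours(mm,[c.reshape(-1,1,2)],-1,1,-1); dd=z0['d'][mm>0]
        for z in(3,v[3]):
            w=ray(n,c,z)[:,:2]-v[4]; print(n,o,'nodepth',(dd==0).sum(),len(dd),'z',z,'x',(w@ex).min().round(1),(w@ex).max().round(1),'y',(w@ey).min().round(1),(w@ey).max().round(1))
E
```

```text
top tape nodepth 3 352 z 3 x -31.5 47.6 y -38.5 18.3
top tape nodepth 3 352 z 69 x -34.9 40.8 y -24.1 30.2
top lifter nodepth 3 382 z 3 x -32.3 62.3 y -35.9 30.3
top lifter nodepth 3 382 z 63 x -38.1 52.8 y -31.3 32.3
top level nodepth 0 163 z 3 x -88.2 -28.9 y -24.8 7.8
top level nodepth 0 163 z 47 x -86.3 -28.7 y -22.0 9.6
side tape nodepth 8 1740 z 3 x -148.1 76.8 y -204.9 25.6
side tape nodepth 8 1740 z 69 x -125.1 87.7 y -132.0 86.1
side lifter nodepth 2 563 z 3 x -36.0 57.2 y -57.0 37.3
side lifter nodepth 2 563 z 63 x -33.6 55.1 y -5.4 84.3
side plane nodepth 10 1924 z 3 x -164.3 77.6 y -191.4 29.9
side plane nodepth 10 1924 z 55 x -135.7 95.8 y -138.1 73.8
side level nodepth 5 767 z 3 x -90.5 85.7 y -48.9 15.5
side level nodepth 5 767 z 47 x -88.8 81.1 y -11.0 51.1
```

Silhouettes: the depth blobs of the tape and lifter had been clipped by my x<620 filter.

| Item | x | y | Angle (deg) |
|---|---|---|---|
| Plane | 427 | -326 | 22.5 |
| Level | 411 | -152 | -7 |
| Tape | 603 | -323 | 19 |
| Lifter | 597 | -140 | 6.5 |
| Tape bay | 524 | 68 | about 3.2 |
| Plane bay | 518 | 180 | about 3.2 |
| Level bay | 511 | 292 | about 3.2 |
| Lifter bay | 505 | 403.5 | about 3.2 |

Plane first.

```bash
cat > to.py <<'E'
import sys
from h import *
s=get_state(); t=[float(a) for a in sys.argv[1:]]; M=R.from_rotvec(s['ee_rot']).as_matrix()
a=np.degrees(np.arctan2(M[1,0],M[0,0])); e=np.cross(M[:,2],[0,0,-1])
print('clock',s['clock'],'pos',s['ee_pos'].round(1),'jaw',a.round(1),'gap',s['finger_gap'].round(3),'F',s['wrist_force'].round(1),'q',s['q'].round(2))
if t: print('delta',(np.array(t[:3])-s['ee_pos']).round(1),'turn',round((t[3]-a+90)%180-90,1),'tiltfix deg',np.degrees(e).round(1))
E

```

send_rows(deltas=[34,22,0,0,0,0.6,85,34,22,0,0,0,0.6,85,34,22,0,0,0,0.6,85,34,22,0,0,0,0.6,85,34,22,0,0,0,0.6,85,34,22,0,0,0,0.6,85,34,22,0,0,0,0.6,85,30,20,0,0,0,0.6,85], squeeze=50)

```text
clock: 0.9
ee_pos: [431.3, -319.6, 243.8]
ee_rot: [-2.605, 1.755, 0.012]
wrist_force: [0.4, -1.1, -0.2]
finger_gap: 0.998
```

```bash
python3 to.py 427 -326 30 112.5
```

```text
Traceback (most recent call last):
  File "to.py", line 5, in <module>
    print('clock',s['clock'],'pos',s['ee_pos'].round(1),'jaw',a.round(1),'gap',s['finger_gap'].round(3),'F',s['wrist_force'].round(1),'q',s['q'].round(2))
                                                                               ^^^^^^^^^^^^^^^^^^^^^
AttributeError: 'float' object has no attribute 'round'
```

send_rows(deltas=[-4,-6,-40,0,0,0,85,0,0,-40,0,0,0,85,0,0,-40,0,0,0,85,0,0,-20,0,0,0,85,0,0,0,0,0,0,85])

```text
clock: 1.4
ee_pos: [432.6, -321.1, 99.1]
ee_rot: [-2.614, 1.739, 0.007]
wrist_force: [-0.3, 0.5, 0.1]
finger_gap: 1.002
```

```bash
sed -i "s/s\['finger_gap'\].round(3)/round(s['finger_gap'],3)/" to.py; python3 to.py 427 -326 30 112.5; python3 - <<'E'
from h import *
im,_=read_camera('top');im2,_=read_camera('side')
cv2.imwrite('pics/c1.png',np.hstack([cv2.resize(im[170:310,270:410,::-1],(400,400)),cv2.resize(im2[90:230,260:400,::-1],(400,400))]))
E
```

```text
clock 1.4 pos [ 432.6 -321.1   99.1] jaw -67.3 gap 1.002 F [-0.3  0.5  0.1] q [-0.64  0.39 -0.36  0.82  0.    2.11]
delta [ -5.6  -4.9 -69.1] turn -0.2 tiltfix deg [-0.2 -0.1 -0. ]
```

View pics/c1.png

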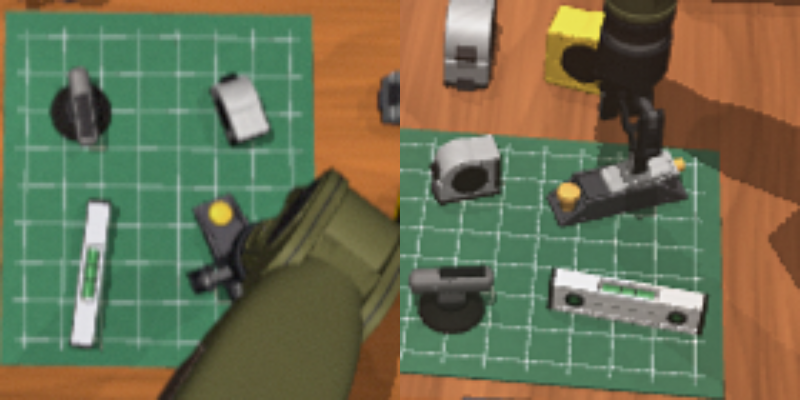

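The gripper stands over the middle of the plane (side crop, about (645,150)) with one finger on each side. Going down.

send_rows(deltas=[-5,-5,-20,0,0,0,85,-1,0,-20,0,0,0,85,0,0,-20,0,0,0,85,0,0,-8,0,0,0,85,0,0,0,0,0,0,85])

```text
clock: 2.0
ee_pos: [434.8, -333.5, 41.5]
ee_rot: [-2.614, 1.741, -0.029]
wrist_force: [0.1, -0.1, -0.4]
finger_gap: 0.996
```

```bash
python3 to.py 427 -326 30 112.5
```

```text
clock 2.0 pos [ 434.8 -333.5   41.5] jaw -67.3 gap 0.996 F [ 0.1 -0.1 -0.4] q [-0.66  0.46 -0.43  0.66  0.    2.09]
delta [ -7.8   7.5 -11.5] turn -0.2 tiltfix deg [0.6 0.9 0. ]
```

send_rows(deltas=[-8,7.5,-6,0.6,0.9,0,85,0,0,0,0,0,0,85])

```text
clock: 2.2
ee_pos: [427.6, -326.6, 37.6]
ee_rot: [-2.614, 1.742, -0.003]
wrist_force: [-0.8, 1.3, -0.2]
finger_gap: 1.001
```

```bash
python3 to.py 427 -326 30 112.5
```

```text
clock 2.2 pos [ 427.6 -326.6   37.6] jaw -67.3 gap 1.001 F [-0.8  1.3 -0.2] q [-0.65  0.46 -0.44  0.67  0.    2.09]
delta [-0.6  0.6 -7.6] turn -0.2 tiltfix deg [0.  0.1 0. ]
```

send_rows(deltas=[0,0,-9,0,0,0,85,0,0,0,0,0,0,85,0,0,0,0,0,0,30,0,0,0,0,0,0,30,0,0,0,0,0,0,30,0,0,0,0,0,0,30,0,0,0,0,0,0,30])

```text
clock: 2.9
ee_pos: [429.0, -327.3, 30.0]
ee_rot: [-2.615, 1.741, -0.009]
wrist_force: [-0.7, 0.9, 0.4]
finger_gap: 0.573
```

```bash
python3 to.py 427 -326 30 112.5
```

```text
clock 2.9 pos [ 429.  -327.3   30. ] jaw -67.3 gap 0.573 F [-0.7  0.9  0.4] q [-0.65  0.47 -0.45  0.64  0.    2.09]
delta [-2.   1.3 -0. ] turn -0.2 tiltfix deg [0.2 0.3 0. ]
```

Closed at about 49 mm, on the cheeks. Lift.

send_rows(deltas=[0,0,0,0,0,0,30,0,0,10,0,0,0,30,0,0,20,0,0,0,30,0,0,30,0,0,0,30,0,0,30,0,0,0,30,0,0,30,0,0,0,30,0,0,0,0,0,0,30], squeeze=80)

```text
clock: 3.6
ee_pos: [423.2, -323.2, 150.6]
ee_rot: [-2.614, 1.741, 0.014]
wrist_force: [2.0, -0.0, -5.7]
finger_gap: 0.563
```

```bash
python3 to.py 518 180 150 93.2
```

```text
clock 3.6 pos [ 423.2 -323.2  150.6] jaw -67.3 gap 0.563 F [ 2.  -0.  -5.7] q [-0.65  0.34 -0.29  0.95  0.    2.09]
delta [ 94.8 503.2  -0.6] turn -19.5 tiltfix deg [-0.3 -0.4 -0. ]
```

send_rows(deltas=[7,36,0,0,0,-1.4,30,7,36,0,0,0,-1.4,30,7,36,0,0,0,-1.4,30,7,36,0,0,0,-1.4,30,7,36,0,0,0,-1.4,30,7,36,0,0,0,-1.4,30,7,36,0,0,0,-1.4,30,7,36,0,0,0,-1.4,30])

```text
clock: 4.4
ee_pos: [471.9, -28.4, 139.7]
ee_rot: [2.408, -2.007, -0.033]
wrist_force: [0.8, 0.6, -5.7]
finger_gap: 0.568
```

send_rows(deltas=[7,36,0,0,0,-1.4,30,7,36,0,0,0,-1.4,30,7,36,0,0,0,-1.4,30,7,36,0,0,0,-1.4,30,7,36,0,0,0,-1.4,30,0,20,0,0,0,-1.4,30,0,0,0,0,0,0,30])

```text
clock: 5.1
ee_pos: [513.3, 103.1, 130.0]
ee_rot: [-2.357, 2.03, 0.135]
wrist_force: [-0.9, -0.4, -6.9]
finger_gap: 0.57
```

```bash
python3 to.py 518 180 150 93.2
```

```text
clock 5.1 pos [513.3 103.1 130. ] jaw -81.5 gap 0.57 F [-0.9 -0.4 -6.9] q [ 0.15  0.36 -0.32  0.92  0.08  3.14]
delta [ 4.7 76.9 20. ] turn -5.3 tiltfix deg [-4.4 -2.7 -0. ]
```

The last joint hit its limit, so I turn the tool the other half way round; the plane may go either way round. The tilt gets fixed first.

send_rows(deltas=[0,0,10,0,0,6,30,0,0,10,-4.4,-2.7,0,30,0,0,0,0,0,8.4,30,0,0,0,0,0,8.4,30,0,0,0,0,0,8.4,30,0,0,0,0,0,8.4,30,0,0,0,0,0,8.4,30,0,0,0,0,0,8.4,30])

```text
clock: 5.9
ee_pos: [509.3, 91.8, 149.0]
ee_rot: [3.054, -0.653, 0.003]
wrist_force: [0.2, -0.5, -5.3]
finger_gap: 0.565
```

```bash
python3 to.py 518 180 150 93.2
```

```text
clock 5.9 pos [509.3  91.8 149. ] jaw -24.1 gap 0.565 F [ 0.2 -0.5 -5.3] q [ 0.19  0.31 -0.33  0.93 -0.02  2.18]
delta [ 8.7 88.2  1. ] turn -62.7 tiltfix deg [ 1.1 -0.1  0. ]
```

Need +117.3° more, in 14 rows of 8.4, plus 88 mm in y.

send_rows(deltas=[0,6,0,0,0,8.4,30,0,6,0,0,0,8.4,30,0,6,0,0,0,8.4,30,0,6,0,0,0,8.4,30,0,6,0,0,0,8.4,30,0,6,0,0,0,8.4,30,0,6,0,0,0,8.4,30,0,6,0,0,0,8.4,30])

```text
clock: 6.7
ee_pos: [504.2, 128.7, 147.9]
ee_rot: [2.888, 1.185, 0.006]
wrist_force: [0.5, -0.8, -5.3]
finger_gap: 0.568
```

send_rows(deltas=[0,6,0,0,0,8.4,30,0,6,0,0,0,8.4,30,0,6,0,0,0,8.4,30,0,6,0,0,0,8.4,30,0,6,0,0,0,8.4,30,0,6,0,0,0,4,30,0,0,0,0,0,0,30])

```text
clock: 7.4
ee_pos: [500.4, 155.9, 146.8]
ee_rot: [2.179, 2.241, 0.005]
wrist_force: [-0.0, 0.1, -5.5]
finger_gap: 0.571
```

```bash
python3 to.py 518 180 150 93.2
```

```text
clock 7.4 pos [500.4 155.9 146.8] jaw 91.6 gap 0.571 F [-0.   0.1 -5.5] q [ 0.31  0.32 -0.34  0.91 -0.01  0.28]
delta [17.6 24.1  3.2] turn 1.6 tiltfix deg [0.5 0.8 0. ]
```

send_rows(deltas=[9,12,-10,0.5,0.8,1.6,30,9,12,-20,0,0,0,30,0,0,-20,0,0,0,30,0,0,-18,0,0,0,30,0,0,0,0,0,0,30])

```text
clock: 7.9
ee_pos: [519.1, 174.5, 77.6]
ee_rot: [2.176, 2.264, -0.003]
wrist_force: [-1.5, -0.5, -5.9]
finger_gap: 0.572
```

```bash
python3 to.py 518 180 50 93.2
```

```text
clock 7.9 pos [519.1 174.5  77.6] jaw 92.3 gap 0.572 F [-1.5 -0.5 -5.9] q [ 0.33  0.43 -0.37  0.78 -0.    0.29]
delta [ -1.1   5.5 -27.6] turn 0.9 tiltfix deg [ 0.1 -0.   0. ]
```

send_rows(deltas=[-1,5.5,-4,0,0,0.9,30,0,0,-4,0,0,0,30,0,0,0,0,0,0,30])

```text
clock: 8.2
ee_pos: [518.6, 178.9, 70.6]
ee_rot: [2.161, 2.277, -0.002]
wrist_force: [-0.9, -0.4, -4.7]
finger_gap: 0.567
```

```bash
python3 to.py 518 180 50 93.2;  python3 - <<'E'
from h import *
im2,_=read_camera('side')
cv2.imwrite('pics/c2.png',cv2.resize(im2[220:400,200:400,::-1],(600,540)))
E
```

```text
clock 8.2 pos [518.6 178.9  70.6] jaw 93.0 gap 0.567 F [-0.9 -0.4 -4.7] q [ 0.33  0.43 -0.38  0.76 -0.    0.28]
delta [ -0.6   1.1 -20.6] turn 0.2 tiltfix deg [0.1 0.  0. ]
```

View pics/c2.png

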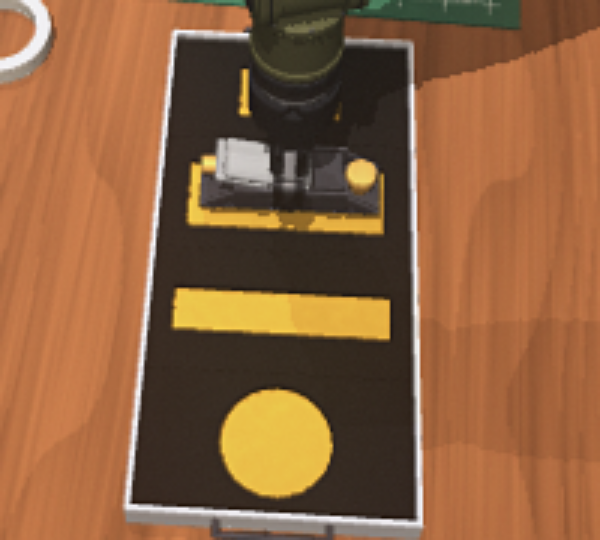

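The side crop shows the plane over its cut-out, (200–380) against (188–384) along the length, so about 2–3 mm towards -x. Lowering with a small correction.

send_rows(deltas=[2,1,-8,0,0,0,30,0,0,-6,0,0,0,30,0,0,0,0,0,0,30])

```text
clock: 8.55
ee_pos: [522.3, 180.6, 57.4]
ee_rot: [2.16, 2.275, 0.004]
wrist_force: [0.0, 0.1, -5.6]
finger_gap: 0.568
```

```bash
python3 to.py 520 180 50 93.2
```

```text
clock 8.55 pos [522.3 180.6  57.4] jaw 93.0 gap 0.568 F [ 0.   0.1 -5.6] q [ 0.33  0.45 -0.39  0.73 -0.    0.28]
delta [-2.3 -0.6 -7.4] turn 0.2 tiltfix deg [0.1 0.3 0. ]
```

send_rows(deltas=[-2.3,0,-4,0,0.3,0,30,0,0,-3,0,0,0,30,0,0,0,0,0,0,30])

```text
clock: 8.85
ee_pos: [519.7, 180.7, 49.7]
ee_rot: [-2.163, -2.278, 0.003]
wrist_force: [1.1, 0.1, -5.4]
finger_gap: 0.568
```

```bash
python3 to.py 520 180 50 93.2
```

```text
clock 8.85 pos [519.7 180.7  49.7] jaw 93.0 gap 0.568 F [ 1.1  0.1 -5.4] q [ 0.33  0.46 -0.4   0.72 -0.    0.28]
delta [ 0.3 -0.7  0.3] turn 0.2 tiltfix deg [ 0.1 -0.1  0. ]
```

Not in contact yet (still carrying -5.4 N). Down in 1.5 mm steps.

send_rows(deltas=[0,-0.5,-1.5,0,0,0,30,0,0,-1,0,0,0,30])

```text
clock: 9.05
ee_pos: [519.7, 180.5, 49.2]
ee_rot: [-2.162, -2.278, 0.001]
wrist_force: [-2.7, -1.4, 3.4]
finger_gap: 0.567
```

```bash
python3 to.py 520 180 48 93.2
```

```text
clock 9.05 pos [519.7 180.5  49.2] jaw 93.0 gap 0.567 F [-2.7 -1.4  3.4] q [ 0.33  0.46 -0.4   0.71  0.    0.28]
delta [ 0.3 -0.5 -1.2] turn 0.2 tiltfix deg [-0.  -0.1 -0. ]
```

Contact at the expected height (49). Release with a modest opening, then rise.

send_rows(deltas=[0,0,0,0,0,0,56,0,0,0,0,0,0,66,0,0,0,0,0,0,70,0,0,0,0,0,0,70,0,0,15,0,0,0,70,0,0,30,0,0,0,70,0,0,40,0,0,0,70,0,0,40,0,0,0,70])

```text
clock: 9.85
ee_pos: [518.3, 179.9, 174.0]
ee_rot: [-2.161, -2.276, 0.009]
wrist_force: [-0.4, -0.9, -1.1]
finger_gap: 0.818
```

```bash
python3 to.py 411 -152 150 83; python3 - <<'E'
from h import *
im2,d=read_camera('side'); P=cloud('side',d)
m=(d>0)&(abs(P[...,0]-518)<75)&(abs(P[...,1]-180)<26)&(P[...,2]>50)&(P[...,2]<90); q=P[m]; print(len(q),np.percentile(q[:,2],[50,90,99]),rect(q[:,:2]) if len(q) else '')
E
```

```text
clock 9.85 pos [518.3 179.9 174. ] jaw 93.0 gap 0.818 F [-0.4 -0.9 -1.1] q [ 0.33  0.35 -0.21  1.02 -0.    0.28]
delta [-107.3 -331.9  -24. ] turn -10.0 tiltfix deg [ 0.1 -0.3  0. ]
769 [60.74634061 71.5224734  76.60391581] (array([518.5, 180.2]), array([149. ,  51.1]), 1.1)
```

Plane seated (top about 74 mm). Next the level.

send_rows(deltas=[-12,-37,0,0,0,-1.2,70,-12,-37,0,0,0,-1.2,70,-12,-37,0,0,0,-1.2,70,-12,-37,0,0,0,-1.2,70,-12,-37,0,0,0,-1.2,70,-12,-37,0,0,0,-1.2,70,-12,-37,0,0,0,-1.2,70,-12,-37,0,0,0,-1.2,70])

```text
clock: 10.7
ee_pos: [430.0, -118.9, 186.5]
ee_rot: [2.33, 2.084, 0.032]
wrist_force: [1.3, -1.0, 0.4]
finger_gap: 0.82
```

send_rows(deltas=[-6,-30,-15,0,0,0,70,0,0,-15,0,0,0,70,0,0,-15,0,0,0,70,0,0,0,0,0,0,70])

```text
clock: 11.1
ee_pos: [423.1, -156.0, 141.3]
ee_rot: [2.335, 2.068, 0.034]
wrist_force: [0.6, 0.5, 0.4]
finger_gap: 0.814
```

```bash
python3 to.py 411 -152 80 83
```

```text
clock 11.1 pos [ 423.1 -156.   141.3] jaw 83.0 gap 0.814 F [0.6 0.5 0.4] q [-0.36  0.19 -0.53  0.82  0.01 -0.24]
delta [-12.1   4.  -61.3] turn -0.0 tiltfix deg [0.1 1.8 0. ]
```

send_rows(deltas=[-12,4,0,0,1.8,0,70,0,0,-20,0,0,0,70,0,0,-20,0,0,0,70,0,0,-20,0,0,0,70,0,0,0,0,0,0,70])

```text
clock: 11.6
ee_pos: [411.3, -150.7, 83.6]
ee_rot: [2.348, 2.085, -0.006]
wrist_force: [-0.9, 0.9, 0.2]
finger_gap: 0.823
```

```bash
python3 to.py 411 -152 33 83
```

```text
clock 11.6 pos [ 411.3 -150.7   83.6] jaw 83.2 gap 0.823 F [-0.9  0.9  0.2] q [-0.35  0.26 -0.62  0.69 -0.   -0.23]
delta [ -0.3  -1.3 -50.6] turn -0.2 tiltfix deg [ 0.2 -0.1  0. ]
```

send_rows(deltas=[0,-1.3,-15,0,0,0,70,0,0,-15,0,0,0,70,0,0,-15,0,0,0,70,0,0,0,0,0,0,70])

```text
clock: 12.0
ee_pos: [414.2, -151.4, 42.4]
ee_rot: [2.342, 2.086, -0.005]
wrist_force: [-0.5, 0.3, 0.5]
finger_gap: 0.816
```

```bash
python3 to.py 411 -152 33 83
```

```text
clock 12.0 pos [ 414.2 -151.4   42.4] jaw 83.4 gap 0.816 F [-0.5  0.3  0.5] q [-0.35  0.32 -0.67  0.57 -0.01 -0.23]
delta [-3.2 -0.6 -9.4] turn -0.4 tiltfix deg [0.3 0.1 0. ]
```

send_rows(deltas=[-3,-0.6,-9,0.3,0,0,70,0,0,0,0,0,0,10,0,0,0,0,0,0,10,0,0,0,0,0,0,10,0,0,0,0,0,0,10,0,0,0,0,0,0,10,0,0,0,0,0,0,10,0,0,0,0,0,0,10], squeeze=50)

```text
clock: 12.8
ee_pos: [413.0, -152.4, 36.5]
ee_rot: [2.341, 2.088, 0.004]
wrist_force: [0.7, 0.1, 0.1]
finger_gap: 0.269
```

```bash
python3 to.py 411 -152 33 83
```

```text
clock 12.8 pos [ 413.  -152.4   36.5] jaw 83.4 gap 0.269 F [0.7 0.1 0.1] q [-0.35  0.33 -0.68  0.55 -0.   -0.24]
delta [-2.   0.4 -3.5] turn -0.4 tiltfix deg [0.1 0.3 0. ]
```

Gripped at 23 mm. Lift and carry.

send_rows(deltas=[0,0,10,0,0,0,10,0,0,20,0,0,0,10,0,0,35,0,0,0,10,0,0,35,0,0,0,10,0,0,30,0,0,0,10,4,10,20,0,0,0.6,10,6,25,0,0,0,0.6,10,36,0,0,0,0.6,10])

```text
validation failed for argument at $.de...
```

```bash
python3 to.py 513 292 150 93.2
```

```text
clock 12.8 pos [ 413.  -152.4   36.5] jaw 83.4 gap 0.269 F [0.7 0.1 0.1] q [-0.35  0.33 -0.68  0.55 -0.   -0.24]
delta [100.  444.4 113.5] turn 9.8 tiltfix deg [0.1 0.3 0. ]
```

send_rows(deltas=[0,0,10,0,0,0,10,0,0,20,0,0,0,10,0,0,35,0,0,0,10,0,0,35,0,0,0,10,0,0,20,0,0,0,10,8,37,0,0,0,0.8,10,8,37,0,0,0,0.8,10,8,37,0,0,0,0.8,10])

```text
clock: 13.6
ee_pos: [434.6, -41.7, 165.1]
ee_rot: [2.307, 2.125, 0.002]
wrist_force: [1.0, 0.3, -2.7]
finger_gap: 0.271
```

send_rows(deltas=[8,37,0,0,0,0.8,10,8,37,0,0,0,0.8,10,8,37,0,0,0,0.8,10,8,37,0,0,0,0.8,10,8,37,0,0,0,0.8,10,8,37,0,0,0,0.8,10,8,37,0,0,0,0.8,10,0,0,0,0,0,0,10])

```text
clock: 14.4
ee_pos: [490.3, 232.0, 169.8]
ee_rot: [2.19, 2.243, 0.008]
wrist_force: [-0.1, -1.5, -3.2]
finger_gap: 0.274
```

```bash
python3 to.py 513 292 150 93.2
```

```text
clock 14.4 pos [490.3 232.  169.8] jaw 91.4 gap 0.274 F [-0.1 -1.5 -3.2] q [ 0.44  0.33 -0.25  0.98 -0.    0.42]
delta [ 22.7  60.  -19.8] turn 1.8 tiltfix deg [0.  0.5 0. ]
```

send_rows(deltas=[11,30,0,0,0,1,10,12,30,0,0,0.5,1,10,0,0,0,0,0,0,10,0,0,-25,0,0,0,10,0,0,-25,0,0,0,10,0,0,-20,0,0,0,10,0,0,0,0,0,0,10])

```text
clock: 15.1
ee_pos: [510.5, 290.9, 99.8]
ee_rot: [2.152, 2.288, -0.011]
wrist_force: [-1.4, -0.2, -2.7]
finger_gap: 0.266
```

```bash
python3 to.py 513 292 75 93.2
```

```text
clock 15.1 pos [510.5 290.9  99.8] jaw 93.5 gap 0.266 F [-1.4 -0.2 -2.7] q [ 0.52  0.47 -0.23  0.88 -0.    0.46]
delta [  2.5   1.1 -24.8] turn -0.3 tiltfix deg [ 0.3 -0.3  0. ]
```

send_rows(deltas=[2.5,1,-12,0.3,0,0,10,0,0,-12,0,0,0,10,0,0,0,0,0,0,10])

```text
clock: 15.4
ee_pos: [513.6, 290.7, 76.2]
ee_rot: [-2.153, -2.285, 0.003]
wrist_force: [-0.8, -0.4, -4.1]
finger_gap: 0.273
```

```bash
python3 to.py 513 292 56 93.2;  python3 - <<'E'
from h import *
im2,_=read_camera('side')
cv2.imwrite('pics/c3.png',cv2.resize(im2[220:400,200:400,::-1],(600,540)))
E
```

```text
clock 15.4 pos [513.6 290.7  76.2] jaw 93.4 gap 0.273 F [-0.8 -0.4 -4.1] q [ 0.51  0.49 -0.26  0.83  0.    0.45]
delta [ -0.6   1.3 -20.2] turn -0.2 tiltfix deg [-0.  -0.2 -0. ]
```

View pics/c3.png

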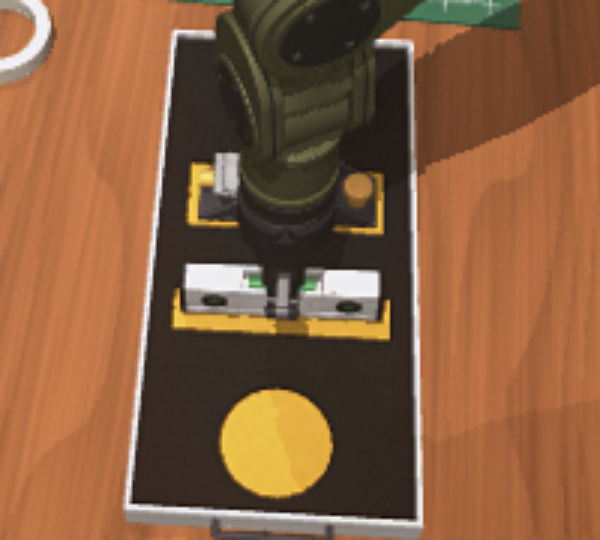

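The crop shows the plane sitting inside its cut-out, and the level centred over its slot, (184–382) against (172–390). Lowering.

send_rows(deltas=[0,1,-8,0,0,0,10,0,0,-7,0,0,0,10,0,0,0,0,0,0,10])

```text
clock: 15.75
ee_pos: [515.4, 292.7, 62.4]
ee_rot: [-2.154, -2.286, -0.003]
wrist_force: [-0.2, -0.1, -3.0]
finger_gap: 0.271
```

```bash
python3 to.py 513.5 292 56 93.2
```

```text
clock 15.75 pos [515.4 292.7  62.4] jaw 93.4 gap 0.271 F [-0.2 -0.1 -3. ] q [ 0.52  0.51 -0.27  0.79  0.    0.46]
delta [-1.9 -0.7 -6.4] turn -0.2 tiltfix deg [-0.1  0.   0. ]
```

send_rows(deltas=[-1.9,-0.5,-4,0,0,0,10,0,0,-2,0,0,0,10,0,0,-1,0,0,0,10,0,0,0,0,0,0,10])

```text
clock: 16.15
ee_pos: [513.8, 292.7, 55.9]
ee_rot: [-2.154, -2.287, -0.006]
wrist_force: [0.1, -0.7, -3.1]
finger_gap: 0.273
```

```bash
python3 to.py 513.5 292 56 93.2
```

```text
clock 16.15 pos [513.8 292.7  55.9] jaw 93.4 gap 0.273 F [ 0.1 -0.7 -3.1] q [ 0.52  0.51 -0.29  0.77  0.    0.46]
delta [-0.3 -0.7  0.1] turn -0.2 tiltfix deg [-0.2  0.1  0. ]
```

send_rows(deltas=[0,-0.5,-1.5,0,0,0,10,0,0,-1,0,0,0,10])

```text
clock: 16.35
ee_pos: [513.9, 292.7, 55.6]
ee_rot: [-2.153, -2.287, -0.008]
wrist_force: [-2.0, -0.9, 3.1]
finger_gap: 0.27
```

```bash
python3 to.py 513.5 292 56 93.2
```

```text
clock 16.35 pos [513.9 292.7  55.6] jaw 93.4 gap 0.27 F [-2.  -0.9  3.1] q [ 0.52  0.51 -0.29  0.77  0.    0.46]
delta [-0.4 -0.7  0.4] turn -0.2 tiltfix deg [-0.3  0.2  0. ]
```

Contact at the expected 55.5. Release and rise.

send_rows(deltas=[0,0,0,0,0,0,32,0,0,0,0,0,0,45,0,0,0,0,0,0,55,0,0,0,0,0,0,60,0,0,15,0,0,0,60,0,0,30,0,0,0,60,0,0,40,0,0,0,60,0,0,40,0,0,0,60])

```text
clock: 17.15
ee_pos: [510.7, 290.6, 177.8]
ee_rot: [-2.151, -2.284, 0.008]
wrist_force: [0.7, 0.7, 0.2]
finger_gap: 0.701
```

```bash
python3 to.py 597 -140 170 96.5; python3 - <<'E'
from h import *
im2,d=read_camera('side'); P=cloud('side',d)
m=(d>0)&(abs(P[...,0]-511)<95)&(abs(P[...,1]-292)<26)&(P[...,2]>50)&(P[...,2]<90); q=P[m]; print(len(q),np.percentile(q[:,2],[50,90,99]),rect(q[:,:2]) if len(q) else '')
E
```

```text
clock 17.15 pos [510.7 290.6 177.8] jaw 93.4 gap 0.701 F [0.7 0.7 0.2] q [ 0.52  0.41 -0.11  1.06  0.    0.46]
delta [  86.3 -430.6   -7.8] turn 3.1 tiltfix deg [ 0.1 -0.4  0. ]
761 [64.57091828 68.41299442 71.12895742] (array([512.6, 291.8]), array([169.2,  29.9]), 3.7)
```

Level seated at (512.6, 291.8), top about 66. Now the lifter.

send_rows(deltas=[8,-39,0,0,0,0.3,60,8,-39,0,0,0,0.3,60,8,-39,0,0,0,0.3,60,8,-39,0,0,0,0.3,60,8,-39,0,0,0,0.3,60,8,-39,0,0,0,0.3,60,8,-39,0,0,0,0.3,60,8,-39,0,0,0,0.3,60])

```text
clock: 18.0
ee_pos: [583.2, -23.2, 189.6]
ee_rot: [2.087, 2.342, 0.032]
wrist_force: [0.5, 0.3, -0.1]
finger_gap: 0.703
```

send_rows(deltas=[8,-39,0,0,0,0.3,60,8,-39,0,0,0,0.3,60,0,-30,0,0,0,0,60,0,0,0,0,0,0,60])

```text
clock: 18.4
ee_pos: [600.9, -141.2, 188.5]
ee_rot: [2.079, 2.345, 0.033]
wrist_force: [0.2, 0.5, -0.1]
finger_gap: 0.699
```

```bash
python3 to.py 597 -140 110 96.5
```

```text
clock 18.4 pos [ 600.9 -141.2  188.5] jaw 96.9 gap 0.699 F [ 0.2  0.5 -0.1] q [-0.24  0.43 -0.03  1.09  0.01 -0.36]
delta [ -3.9   1.2 -78.5] turn -0.4 tiltfix deg [-0.6  1.1  0. ]
```

send_rows(deltas=[-4,1,-5,-0.6,1.1,0,60,0,0,-25,0,0,0,60,0,0,-25,0,0,0,60,0,0,-25,0,0,0,60,0,0,0,0,0,0,60])

```text
clock: 18.9
ee_pos: [595.8, -135.8, 105.3]
ee_rot: [-2.079, -2.352, 0.003]
wrist_force: [-1.6, 0.5, -0.3]
finger_gap: 0.701
```

```bash
python3 to.py 597 -140 51 96.5;  python3 - <<'E'
from h import *
im2,_=read_camera('side');im,_=read_camera('top')
cv2.imwrite('pics/c4.png',np.hstack([cv2.resize(im[150:280,240:370,::-1],(400,400)),cv2.resize(im2[110:240,210:340,::-1],(400,400))]))
E
```

```text
clock 18.9 pos [ 595.8 -135.8  105.3] jaw 97.0 gap 0.701 F [-1.6  0.5 -0.3] q [-0.22  0.5  -0.16  0.92 -0.   -0.35]
delta [  1.2  -4.2 -54.3] turn -0.5 tiltfix deg [ 0.  -0.2  0. ]
```

View pics/c4.png

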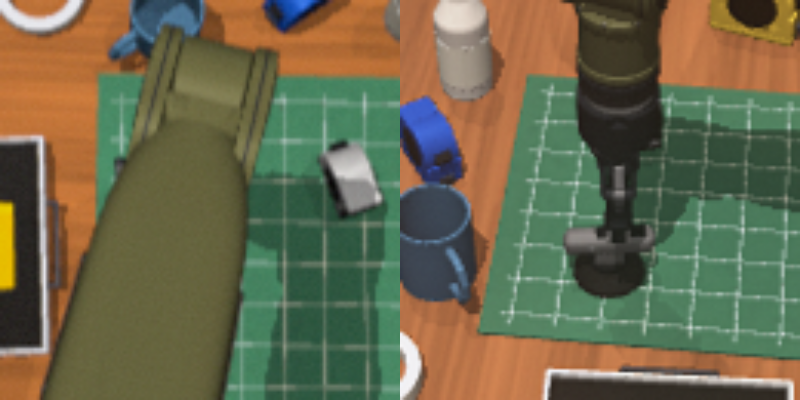

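```bash
python3 - <<'E'
from h import *
im=np.load('side0.npz')['im']; hsv=cv2.cvtColor(im,cv2.COLOR_RGB2HSV)
print('handle ctr',ray('side',[278.3,188],55),'cup bottom ctr',ray('side',[278.3,199],6))
s=get_state(); p=s['ee_pos']; m=camera_model('side'); f=210/np.tan(np.radians(m['vfov']/2))
for q in (p,p-[0,0,10],np.array([597,-140,63.])):
    c=R.from_rotvec(m['orientation']).inv().apply(q-m['position']); print(m['cx']+f*c[0]/-c[2], m['cy']-f*c[1]/-c[2])
E
```

```text
handle ctr [[ 599.81532461 -134.73535889   55.        ]] cup bottom ctr [[ 599.27365    -131.01047307    6.        ]]
278.8759908049915 175.92721889345796
278.8653573865716 178.1441670061353
279.41673358798255 185.08739787913126
```

The side crop shows the gripper (618) slightly right of the handle centre (610), so about 4 mm more +x. Descend.

send_rows(deltas=[5,-3,-20,0,0,0,60,0,0,-20,0,0,0,60,0,0,0,0,0,0,60])

```text
clock: 19.3
ee_pos: [607.8, -138.4, 73.7]
ee_rot: [2.07, 2.348, 0.008]
wrist_force: [-1.0, 1.2, 0.3]
finger_gap: 0.703
```

```bash
python3 to.py 600 -139 50 96.5
```

```text
clock 19.3 pos [ 607.8 -138.4   73.7] jaw 97.2 gap 0.703 F [-1.   1.2  0.3] q [-0.22  0.53 -0.19  0.84 -0.   -0.35]
delta [ -7.8  -0.6 -23.7] turn -0.7 tiltfix deg [0.2 0.7 0. ]
```

send_rows(deltas=[-7.8,-0.6,-12,0,0.7,-0.7,60,0,0,-9,0,0,0,60,0,0,0,0,0,0,60])

```text
clock: 19.6
ee_pos: [602.1, -139.0, 55.6]
ee_rot: [2.087, 2.338, -0.001]
wrist_force: [0.2, -0.0, -0.1]
finger_gap: 0.704
```

```bash
python3 to.py 600 -139 50 96.5
```

```text
clock 19.6 pos [ 602.1 -139.    55.6] jaw 96.5 gap 0.704 F [ 0.2 -0.  -0.1] q [-0.22  0.55 -0.22  0.8  -0.   -0.34]
delta [-2.1 -0.  -5.6] turn -0.0 tiltfix deg [0.3 0.3 0. ]
```

send_rows(deltas=[-2,0,-6,0,0.3,0,60,0,0,0,0,0,0,10,0,0,0,0,0,0,10,0,0,0,0,0,0,10,0,0,0,0,0,0,10,0,0,0,0,0,0,10,0,0,0,0,0,0,10])

```text
clock: 20.3
ee_pos: [600.7, -139.2, 50.5]
ee_rot: [2.089, 2.34, -0.005]
wrist_force: [0.3, -0.3, -0.4]
finger_gap: 0.271
```

```bash
python3 to.py 600 -139 50 96.5
```

```text
clock 20.3 pos [ 600.7 -139.2   50.5] jaw 96.5 gap 0.271 F [ 0.3 -0.3 -0.4] q [-0.23  0.55 -0.22  0.79 -0.01 -0.34]
delta [-0.7  0.2 -0.5] turn 0.0 tiltfix deg [0.3 0.1 0. ]
```

send_rows(deltas=[0,0,10,0,0,0,10,0,0,25,0,0,0,10,0,0,35,0,0,0,10,0,0,35,0,0,0,10,-7,39,10,0,0,0,10,-7,39,0,0,0,0,10,-7,39,0,0,0,0,10,-7,39,0,0,0,0,10])

```text
clock: 21.1
ee_pos: [571.8, 16.2, 173.8]
ee_rot: [2.099, 2.327, -0.003]
wrist_force: [-0.6, 0.3, -2.2]
finger_gap: 0.274
```

send_rows(deltas=[-7,39,0,0,0,0,10,-7,39,0,0,0,0,10,-7,39,0,0,0,0,10,-7,39,0,0,0,0,10,-7,39,0,0,0,0,10,-7,39,0,0,0,0,10,-7,39,0,0,0,0,10,0,0,0,0,0,0,10])

```text
clock: 21.9
ee_pos: [518.3, 304.7, 180.3]
ee_rot: [2.093, 2.331, 0.008]
wrist_force: [-0.1, -0.4, -1.7]
finger_gap: 0.275
```

```bash
python3 to.py 505 403.5 160 96.5
```

```text
clock 21.9 pos [518.3 304.7 180.3] jaw 96.1 gap 0.275 F [-0.1 -0.4 -1.7] q [ 0.54  0.42 -0.08  1.06 -0.01  0.43]
delta [-13.3  98.8 -20.3] turn 0.4 tiltfix deg [0.1 0.6 0. ]
```

send_rows(deltas=[-5,38,0,0,0,0,10,-5,38,0,0,0,0,10,-3,28,0,0,0,0,10,0,0,0,0,0,0,10,0,0,-25,0,0,0,10,0,0,-25,0,0,0,10,0,0,-20,0,0,0,10,0,0,0,0,0,0,10])

```text
clock: 22.7
ee_pos: [505.2, 408.1, 112.9]
ee_rot: [2.091, 2.326, 0.009]
wrist_force: [-1.0, -0.5, -1.8]
finger_gap: 0.275
```

```bash
python3 to.py 505 403.5 92 96.5
```

```text
clock 22.7 pos [505.2 408.1 112.9] jaw 96.1 gap 0.275 F [-1.  -0.5 -1.8] q [ 0.69  0.54 -0.05  0.97 -0.01  0.58]
delta [ -0.2  -4.6 -20.9] turn 0.4 tiltfix deg [0.3 0.8 0. ]
```

send_rows(deltas=[0,-4.6,-10,0.3,0.8,0,10,0,0,-12,0,0,0,10,0,0,0,0,0,0,10])

```text
clock: 23.0
ee_pos: [506.7, 401.4, 91.9]
ee_rot: [2.103, 2.334, 0.002]
wrist_force: [-0.2, -0.7, -2.0]
finger_gap: 0.275
```

```bash
python3 to.py 505 403.5 70 96.5;  python3 - <<'E'
from h import *
im2,_=read_camera('side')
cv2.imwrite('pics/c5.png',cv2.resize(im2[270:400,225:355,::-1],(520,520)))
E
```

```text
clock 23.0 pos [506.7 401.4  91.9] jaw 96.0 gap 0.275 F [-0.2 -0.7 -2. ] q [ 0.67  0.56 -0.08  0.93  0.    0.57]
delta [ -1.7   2.1 -21.9] turn 0.5 tiltfix deg [-0.1  0.1  0. ]
```

View pics/c5.png

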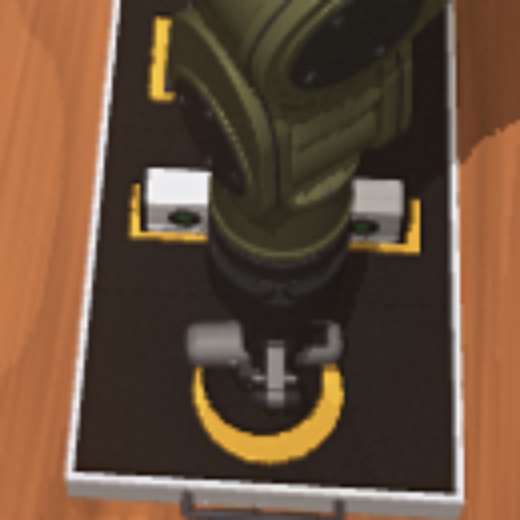

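The cup is over its hole, about 2 mm towards +x: handle centre 264 against ring centre 268. The level sits in its slot. Lowering.

send_rows(deltas=[-4,2,-9,0,0,0,10,0,0,-8,0,0,0,10,0,0,0,0,0,0,10])

```text
clock: 23.35
ee_pos: [504.0, 404.7, 76.1]
ee_rot: [2.102, 2.333, 0.009]
wrist_force: [-0.4, 1.0, -2.7]
finger_gap: 0.269
```

```bash
python3 to.py 503 403.5 70 96.5
```

```text
clock 23.35 pos [504.  404.7  76.1] jaw 96.0 gap 0.269 F [-0.4  1.  -2.7] q [ 0.68  0.57 -0.11  0.88  0.    0.57]
delta [-1.  -1.2 -6.1] turn 0.5 tiltfix deg [-0.2  0.3  0. ]
```

send_rows(deltas=[-1,-1,-4,0,0.3,0,10,0,0,-2,0,0,0,10,0,0,-1,0,0,0,10,0,0,0,0,0,0,10])

```text
clock: 23.75
ee_pos: [502.9, 404.5, 69.8]
ee_rot: [-2.1, -2.333, -0.006]
wrist_force: [-0.6, -0.0, -1.5]
finger_gap: 0.277
```

send_rows(deltas=[0,0,-1.5,0,0,0,10])

```text
clock: 23.85
ee_pos: [503.1, 404.8, 69.5]
ee_rot: [-2.099, -2.333, -0.007]
wrist_force: [-3.5, -1.1, 12.6]
finger_gap: 0.277
```

```bash
python3 to.py 503 403.5 70 96.5
```

```text
clock 23.85 pos [503.1 404.8  69.5] jaw 96.0 gap 0.277 F [-3.5 -1.1 12.6] q [ 0.68  0.58 -0.12  0.87  0.    0.57]
delta [-0.1 -1.3  0.5] turn 0.5 tiltfix deg [-0.3  0.   0. ]
```

Down at 69.5, as expected. Release, rise, then go to the tape (603,-323, jaw 109).

send_rows(deltas=[0,0,0,0,0,0,32,0,0,0,0,0,0,45,0,0,0,0,0,0,55,0,0,0,0,0,0,60,0,0,15,0,0,0,60,0,0,30,0,0,0,60,0,0,40,0,0,0,80,0,0,40,0,0,0,85])

```text
clock: 24.65
ee_pos: [499.7, 401.7, 190.7]
ee_rot: [-2.098, -2.331, 0.013]
wrist_force: [0.3, 0.7, -0.5]
finger_gap: 0.988
```

```bash
python3 to.py 603 -323 190 109; python3 - <<'E'
from h import *
im2,d=read_camera('side'); P=cloud('side',d)
m=(d>0)&(abs(P[...,0]-505)<55)&(abs(P[...,1]-403)<45)&(P[...,2]>60)&(P[...,2]<100); q=P[m]; print(len(q),np.percentile(q[:,2],[50,90,99]),rect(q[:,:2]) if len(q) else '')
E
```

```text
clock 24.65 pos [499.7 401.7 190.7] jaw 96.0 gap 0.988 F [ 0.3  0.7 -0.5] q [0.68 0.49 0.07 1.16 0.   0.57]
delta [ 1.033e+02 -7.247e+02 -7.000e-01] turn 13.0 tiltfix deg [ 0.2 -0.5  0. ]
325 [80.06492385 84.60419601 87.74007251] (array([505. , 405.8]), array([89.9, 25.1]), 6.7)
```

Lifter seated at (505, 405.8). On to the tape.

send_rows(deltas=[6,-42,0,0,0,0.8,85,6,-42,0,0,0,0.8,85,6,-42,0,0,0,0.8,85,6,-42,0,0,0,0.8,85,6,-42,0,0,0,0.8,85,6,-42,0,0,0,0.8,85,6,-42,0,0,0,0.8,85,6,-42,0,0,0,0.8,85])

```text
clock: 25.5
ee_pos: [554.0, 64.7, 202.9]
ee_rot: [1.948, 2.464, 0.03]
wrist_force: [1.5, 0.2, -0.1]
finger_gap: 0.994
```

send_rows(deltas=[6,-42,0,0,0,0.8,85,6,-42,0,0,0,0.8,85,6,-42,0,0,0,0.8,85,6,-42,0,0,0,0.8,85,6,-42,0,0,0,0.8,85,6,-42,0,0,0,0.8,85,6,-42,0,0,0,0.8,85,0,0,0,0,0,0,85])

```text
clock: 26.3
ee_pos: [597.1, -247.9, 201.7]
ee_rot: [1.825, 2.551, 0.031]
wrist_force: [0.5, 0.1, 0.3]
finger_gap: 0.994
```

```bash
python3 to.py 603 -323 190 109
```

```text
clock 26.3 pos [ 597.1 -247.9  201.7] jaw 108.8 gap 0.994 F [0.5 0.1 0.3] q [-0.4   0.48  0.08  1.16  0.02 -0.73]
delta [  5.9 -75.1 -11.7] turn 0.2 tiltfix deg [-0.8  0.9  0. ]
```

send_rows(deltas=[3,-38,0,0,0,0,85,3,-37,0,-0.8,0.9,0,85,0,0,0,0,0,0,85,0,0,-30,0,0,0,85,0,0,-30,0,0,0,85,0,0,-25,0,0,0,85,0,0,0,0,0,0,85])

```text
clock: 27.0
ee_pos: [603.2, -322.1, 113.6]
ee_rot: [1.829, 2.554, 0.004]
wrist_force: [-0.5, 0.6, -0.6]
finger_gap: 0.994
```

```bash
python3 to.py 603 -323 90 109;  python3 - <<'E'
from h import *
im2,_=read_camera('side')
cv2.imwrite('pics/c6.png',cv2.resize(im2[70:200,220:350,::-1],(520,520)))
E
```

```text
clock 27.0 pos [ 603.2 -322.1  113.6] jaw 108.8 gap 0.994 F [-0.5  0.6 -0.6] q [-0.49  0.6   0.06  1.03  0.   -0.82]
delta [ -0.2  -0.9 -23.6] turn 0.2 tiltfix deg [-0.1  0.1  0. ]
```

View pics/c6.png

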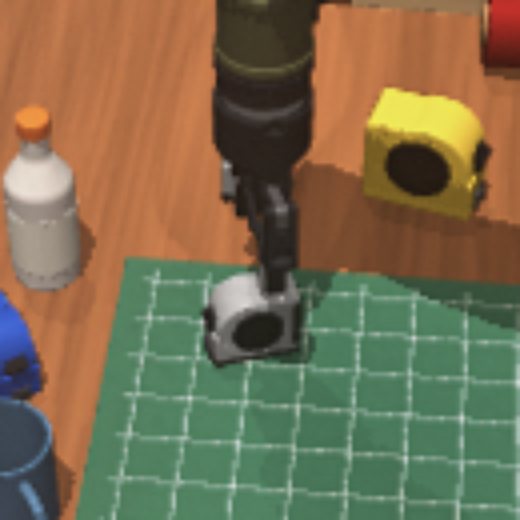

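The gripper is centred over the small grey tape: near finger at 275 against tape centre 253, which is the jaw's slant. Descend.

send_rows(deltas=[0,-1,-20,0,0,0,85,0,0,-20,0,0,0,85,0,0,-15,0,0,0,85,0,0,0,0,0,0,85])

```text
clock: 27.45
ee_pos: [609.0, -322.3, 67.5]
ee_rot: [1.817, 2.546, 0.009]
wrist_force: [-0.3, -0.1, -0.8]
finger_gap: 0.994
```

```bash
python3 to.py 603 -323 40 109
```

```text
clock 27.45 pos [ 609.  -322.3   67.5] jaw 109.0 gap 0.994 F [-0.3 -0.1 -0.8] q [-0.49  0.64 -0.    0.92  0.   -0.82]
delta [ -6.   -0.7 -27.5] turn 0.0 tiltfix deg [0.2 0.8 0. ]
```

send_rows(deltas=[-6,-0.7,-12,0.2,0.8,0,85,0,0,-11,0,0,0,85,0,0,0,0,0,0,85])

```text
clock: 27.75
ee_pos: [605.3, -323.5, 47.7]
ee_rot: [1.821, 2.553, 0.002]
wrist_force: [-0.9, 0.2, 0.4]
finger_gap: 0.991
```

```bash
python3 to.py 603 -323 40 109
```

```text
clock 27.75 pos [ 605.3 -323.5   47.7] jaw 109.0 gap 0.991 F [-0.9  0.2  0.4] q [-0.49  0.66 -0.03  0.88  0.   -0.82]
delta [-2.3  0.5 -7.7] turn -0.0 tiltfix deg [0.1 0.3 0. ]
```

send_rows(deltas=[-3,0.5,-7,0,0.3,0,85,0,0,0,0,0,0,20,0,0,0,0,0,0,20,0,0,0,0,0,0,20,0,0,0,0,0,0,20,0,0,0,0,0,0,20,0,0,0,0,0,0,20], squeeze=60)

```text
clock: 28.45
ee_pos: [602.9, -323.5, 41.5]
ee_rot: [1.822, 2.555, -0.002]
wrist_force: [0.5, 0.2, -1.5]
finger_gap: 0.465
```

```bash
python3 to.py 603 -323 40 109
```

```text
clock 28.45 pos [ 602.9 -323.5   41.5] jaw 109.0 gap 0.465 F [ 0.5  0.2 -1.5] q [-0.49  0.66 -0.04  0.87 -0.   -0.82]
delta [ 0.1  0.5 -1.5] turn 0.0 tiltfix deg [0.2 0.1 0. ]
```

send_rows(deltas=[0,0,10,0,0,0,20,0,0,25,0,0,0,20,0,0,35,0,0,0,20,0,0,35,0,0,0,20,-8,40,0,0,0,-1.5,20,-8,40,0,0,0,-1.5,20,-8,40,0,0,0,-1.5,20,-8,40,0,0,0,-1.5,20])

```text
clock: 29.25
ee_pos: [568.2, -163.4, 150.1]
ee_rot: [1.971, 2.445, -0.002]
wrist_force: [0.6, 0.9, -3.5]
finger_gap: 0.46
```

send_rows(deltas=[-8,40,0,0,0,-1.6,20,-8,40,0,0,0,-1.6,20,-8,40,0,0,0,-1.6,20,-8,40,0,0,0,-1.6,20,-8,40,0,0,0,-1.6,20,0,0,0,0,0,0,20])

```text
clock: 29.85
ee_pos: [521.9, 48.8, 152.4]
ee_rot: [-2.138, -2.298, 0.0]
wrist_force: [0.3, -1.1, -3.5]
finger_gap: 0.459
```

```bash
python3 to.py 524 68 100 93.2
```

```text
clock 29.85 pos [521.9  48.8 152.4] jaw 94.1 gap 0.459 F [ 0.3 -1.1 -3.5] q [ 0.09  0.32 -0.31  0.94  0.    0.02]
delta [  2.1  19.2 -52.4] turn -0.9 tiltfix deg [-0.1 -0.1 -0. ]
```

send_rows(deltas=[2,19,0,0,0,-0.9,20,0,0,0,0,0,0,20,0,0,-25,0,0,0,20,0,0,-25,0,0,0,20,0,0,-15,0,0,0,20,0,0,0,0,0,0,20])

```text
clock: 30.45
ee_pos: [523.9, 67.2, 88.5]
ee_rot: [2.153, 2.286, -0.001]
wrist_force: [-0.5, 0.5, -3.7]
finger_gap: 0.464
```

```bash
python3 to.py 524 68 82 93.2;  python3 - <<'E'
from h import *
im2,_=read_camera('side')
cv2.imwrite('pics/c7.png',cv2.resize(im2[210:320,240:350,::-1],(550,550)))
E
```

```text
clock 30.45 pos [523.9  67.2  88.5] jaw 93.4 gap 0.464 F [-0.5  0.5 -3.7] q [ 0.13  0.39 -0.4   0.78 -0.    0.07]
delta [ 0.1  0.8 -6.5] turn -0.2 tiltfix deg [0.1 0.  0. ]
```

View pics/c7.png

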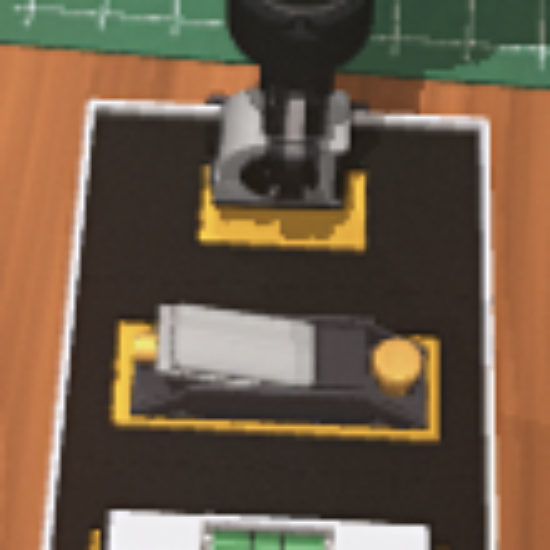

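The tape is centred over its cut-out (280 against 283). Lowering.

send_rows(deltas=[0,1,-8,0,0,0,20,0,0,-8,0,0,0,20,0,0,-5,0,0,0,20,0,0,0,0,0,0,20])

```text
clock: 30.9
ee_pos: [526.9, 67.4, 69.6]
ee_rot: [2.152, 2.281, 0.006]
wrist_force: [-0.7, -1.1, -3.0]
finger_gap: 0.463
```

```bash
python3 to.py 524 68 61 93.2
```

```text
clock 30.9 pos [526.9  67.4  69.6] jaw 93.3 gap 0.463 F [-0.7 -1.1 -3. ] q [ 0.13  0.41 -0.43  0.73 -0.    0.07]
delta [-2.9  0.6 -8.6] turn -0.1 tiltfix deg [0.1 0.4 0. ]
```

send_rows(deltas=[-3,0.6,-4,0,0.4,0,20,0,0,-3,0,0,0,20,0,0,0,0,0,0,20])

```text
clock: 31.2
ee_pos: [524.2, 68.2, 62.5]
ee_rot: [2.155, 2.285, -0.0]
wrist_force: [-0.3, 0.2, -2.9]
finger_gap: 0.463
```

send_rows(deltas=[0,0,-1.5,0,0,0,20])

```text
clock: 31.3
ee_pos: [524.4, 68.2, 61.2]
ee_rot: [2.155, 2.285, -0.0]
wrist_force: [0.1, 0.2, -3.6]
finger_gap: 0.458
```

```bash
python3 to.py 524 68 61 93.2
```

```text
clock 31.3 pos [524.4  68.2  61.2] jaw 93.4 gap 0.458 F [ 0.1  0.2 -3.6] q [ 0.13  0.42 -0.44  0.71 -0.    0.07]
delta [-0.4 -0.2 -0.2] turn -0.2 tiltfix deg [0.1 0.1 0. ]
```

send_rows(deltas=[0,0,-1.5,0,0,0,20,0,0,-0.5,0,0,0,20])

```text
clock: 31.5
ee_pos: [524.4, 68.2, 60.4]
ee_rot: [2.154, 2.284, 0.001]
wrist_force: [-1.4, -0.6, -0.3]
finger_gap: 0.463
```

Contact at 60.4. Release and rise, then back away towards the start side.

send_rows(deltas=[0,0,0,0,0,0,48,0,0,0,0,0,0,60,0,0,0,0,0,0,66,0,0,0,0,0,0,70,0,0,15,0,0,0,70,0,0,30,0,0,0,70,0,0,40,0,0,0,70,0,0,40,0,0,0,70])

```text
clock: 32.3
ee_pos: [521.4, 67.9, 184.3]
ee_rot: [-2.153, -2.283, 0.01]
wrist_force: [-0.1, -0.2, -0.7]
finger_gap: 0.817
```

send_rows(deltas=[-10,-40,20,0,0,0,70,-10,-40,0,0,0,0,70,-10,-40,0,0,0,0,70,-10,-40,0,0,0,0,70,-10,-40,0,0,0,0,70,-10,-40,0,0,0,0,70,-10,-40,0,0,0,0,70,0,0,0,0,0,0,70])

```text
clock: 33.1
ee_pos: [455.8, -220.9, 214.7]
ee_rot: [2.138, 2.281, 0.012]
wrist_force: [-0.3, 0.9, -0.1]
finger_gap: 0.818
```

```bash
python3 to.py;  python3 - <<'E'
from h import *
T={'tape':(524,68,88,45,30,70),'plane':(518,180,74,75,26,50),'level':(511,292,66,95,26,50),'lifter':(505,403.5,82,55,45,60)}
for n in('side','top'):
    im,d=read_camera(n); P=cloud(n,d)
    for o,(x,y,z,a,b,zl) in T.items():
        m=(d>0)&(abs(P[...,0]-x)<a)&(abs(P[...,1]-y)<b)&(P[...,2]>zl)&(P[...,2]<z+20); q=P[m]; print(n,o,len(q),'z98 %.1f exp %d'%(np.percentile(q[:,2],98),z),rect(q[:,:2]))
    if n=='top': cv2.imwrite('pics/c8.png',np.hstack([cv2.resize(im[100:300,90:310,::-1],(396,360)),S]))
    else: S=cv2.resize(im[200:400,180:400,::-1],(396,360))
E
```

```text
clock 33.1 pos [ 455.8 -220.9  214.7] jaw 93.7 gap 0.818 F [-0.3  0.9 -0.1] q [-0.45  0.23 -0.26  1.06  0.   -0.52]
side tape 361 z98 90.8 exp 88 (array([527.1,  68.5]), array([66.5, 45.5]), 5.3)
side plane 766 z98 75.2 exp 74 (array([518.4, 180.1]), array([149.2,  50.5]), 2.3)
side level 755 z98 70.1 exp 66 (array([512.8, 291.7]), array([169.3,  29.2]), 3.6)
side lifter 448 z98 87.7 exp 82 (array([505. , 405.4]), array([89.9, 25. ]), 6.9)
top tape 281 z98 93.4 exp 88 (array([530.5,  68.6]), array([75.7, 40.2]), 2.1)
top plane 572 z98 77.6 exp 74 (array([519. , 180.5]), array([147.3,  50.1]), 2.8)
top level 457 z98 73.8 exp 66 (array([514.2, 292.5]), array([170. ,  26.1]), 3.3)
top lifter 227 z98 90.1 exp 82 (array([506.5, 404.7]), array([91.5, 26. ]), 6.8)
```

View pics/c8.png

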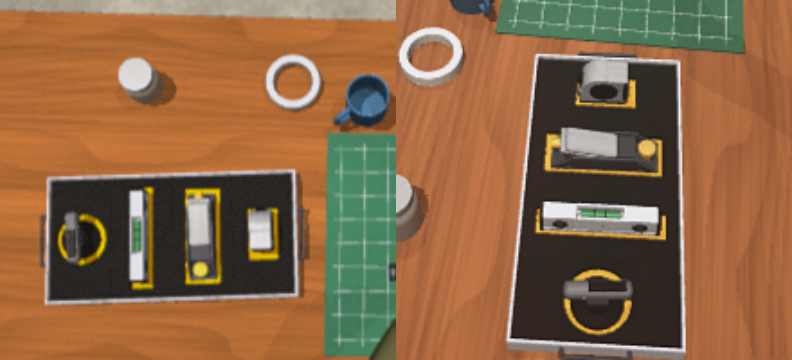

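```bash
python3 -c "
from bench import order
print(order.hand_in())"
```

```text
the job is handed in; nothing more can be done
None
```

All four tools are in the foam tray, each in its own cut-out, and the job is handed in; no verdict was reported. I was in no danger on time: the robot clock stood at 33.1 s of the 112 s allowed just before the hand-in.

- **Picking the tape:** I took the small grey one on the mat and left the larger grey, yellow and blue ones alone.
- **Setting down:** Each tool met the floor at the height expected for a full seat, within about 1 mm, before I let go. The arm was then backed away, clear of everything.
- **Last check (both cameras):** All four tools showed inside their cut-outs, aligned within about 4° of the tray. The lifter's handle may point any way.

| Tool | Distance from cut-out centre (limit 13 mm) |
|---|---|
| Plane | about 1 mm |
| Level | about 2–3 mm |
| Lifter | about 2 mm |
| Tape | about 3 mm (side view) to 7 mm (top view) |

- **Disagreements:** The two views differ on the tape, as the table shows. The depth camera also reads the tool tops 1–8 mm too high, so I trusted the contact heights for seating instead.
- **Things along the far side:** My moves stayed clear of them. The last picture shows the mug, jar and masking-tape roll, but I did not measure them, and the glue bottle was outside that crop.
- **Mishap:** While carrying the plane, the wrist joint reached its limit. I turned the plane half a turn and set it in the other way round, which is allowed.

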